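# Bolt the casting mould shut

### The arm

A 6-joint arm with a two-finger parallel gripper is mounted at the origin on the work surface; the furniture and walls round the work are solid. World frame = base frame: x ahead of the robot, y to its left, z up, the work surface at z = 0. Lengths are in m, angles in degrees, forces in N, time in s.
With the tool pointing down it reaches from about 0.25 to 0.725 m from the base axis. Payload 9.7 kg.
Tool frame: the origin (TCP) lies at the very end of the fingers, on their centre line; the grasp point (between the pads) lies 19 mm behind it (bot.pinch_z is the distance from the TCP to the grasp point, in m); x points along the fingers, z is the direction in which the jaws open and shut, and the axes are right-handed (so a half turn about x gives the same grasp; the last joint's range is limited). The gripper opens to 85 mm and grips with 20 to 120 N. Pads are 22 mm wide; open, the fingers measure 114 mm over their backs; the gripper's body (76 mm by 85 mm) begins 54 mm behind the grasp point. The pads swing forward as they close: fully open they stand 13 mm farther back than shut.
Start: joints at [-70.015, 4.979, 10.078, 95.1, 0, 90], TCP at [0.188, -0.517, 0.231] pointing down, gripper open.
Joint ranges: [-179.16, 179.16], [-48.56, 103.87], [-65.8, 70.77], [-126.05, 130.52], [-82.76, 87.17], [-180, 180]. Speed limits (degrees/s): [127.2, 127.2, 147.25, 180, 180, 180].

### API

Orientations are given as [roll, pitch, yaw] about the fixed x, y, z axes, in that order (R = Rz(yaw) Ry(pitch) Rx(roll)).
In Python, from workcell import bot gives the robot as it stands.
- The arm moves only by the tool play_rows, never from a script. Its argument "rows" is a list of rows, each a list of 3 entries, a list of its own where there are three numbers: the shift along the tool's x, y, z in cm, then the turn about the tool's x in degrees, then the finger opening in cm, from 0 to 8.54. A call has 1 to 12 rows; each row is the pose to reach, as a shift and turn from the pose commanded when the call began, along the tool's axes at that moment; what a row does not reach only later rows make up. A row lasts 1/12 s, in which the tool goes at most 41.7 mm and 7.16 degrees, less where a joint would pass 70% of its speed; a pose out of reach is approached as far as the arm can. A call with a gripper value outside its range is refused whole. The fingers move at their own pace and stop on an object; "squeeze" is the grip in N (left out, the last holds). Time passes only in rows, so rows that repeat a pose let the fingers close. It gives the time, the measured TCP pose, the force and the opening at its end, in the units of the state.
- bot.get_obs(): the state, without advancing time (a new reading comes with each control period).
- bot.camera(name): name is "scene" or "top" or "wrist"; returns (picture, depth): 400x640x3 uint8, blue, green, red; 400x640 float32, m along the optical axis (not along the pixel's ray), 0 where there is no reading.
- bot.camera_model(name): a dict with "fx", "fy", "cx", "cy" (pixels), "k1" (the pictures are not rectified: a ray, as slopes to the right and down, at radius r is drawn at 1 + k1 r^2 times it, then the intrinsics apply), "origin" and "attitude" of the camera in the world; the wrist camera has in their place "mount" (4x4, takes a point from camera to tool coordinates, whose origin is the TCP and whose axes are the tool frame's). Camera axes: x right, y down, z forward; pixel columns grow to the right and rows downward; lengths in m; the calibration is good to about 2 mm. A picture is of the moment at which its call begins: read the wrist's pose just before it. camera_model takes no time and is no camera call.
- bot.job_done(): hands the job in, once; it reports no verdict.
The state is a dict: "time": time; "q": joint angles; "qd": joint speeds; "joint_efforts": joint torques, N m; "ee_pos": TCP position; "tcp_rot": TCP orientation; "wrist_force": force on the tool from outside, world axes, zero at the start; "torque": the same for the moment, N m; "opening": finger opening in m.
Only numpy, scipy, OpenCV 4.12 (cv2) and the standard library are available. Lean on these libraries where they do the work, as an engineer would, in place of code of your own. Each camera call takes 0.05 s, during which the arm holds its last target.

### The job

Lock the wooden casting mould with the barrel bolt on its top: with the handle raised, slide the bolt across through the staple on the other half, then find the notch by feel and turn the handle all the way down into it. Never force the handle against the steel plate, feel for the notch with light presses, and leave the things around the mould where they are.

Things in the scene. Friction and masses are not known exactly. Their poses are not given: they have to be found in the camera images.
- mould: Two-part mould of pale wood and plaster on a plywood board 100 x 230 mm; fixed. 190 mm long in y, top 60 mm high. Origin on the table under its middle, z up. The round bolt rod lies along local y at local x = 0, its axis 80 mm above the table; it closes toward local -y. The handle turns down toward local -x, the side facing the robot, and there hangs out past the front face at local x = -34 mm.
- handle_grip (a point): Where to hold the bolt's handle: the centre of the 16 mm steel ball at the end of its round stem (10 mm thick), 60 mm from the rod's axis. In the mould's frame this point is at x = -60 sin(a), y = 45 - s, z = 80 + 60 cos(a) mm, The ball turns easily between the fingers; a is the handle's angle, s the bolt's travel.
- bolt (a joint): Travel s of the bolt in m: 0 drawn back, 0.064 at its end stop; it moves toward the mould's -y, rubs with about 2.5 N and stays where it is left. Its nose is through the staple (local y = -63 mm) from a travel of about 0.030.
- handle (a joint): Angle a of the handle about the rod in rad: 0 straight up, growing as it turns down toward the mould's -x side, 1.57 level. It stays where it is left (friction 0.05 N m). Away from the notch the stem is stopped by the plate's top edge at about 0.85; at the bottom of the notch it reads about 1.5.
- keeper: Foot strip of the notched plate, fixed to the mould; origin in the mould's frame at (0, 1, 60) mm. On it stands a steel plate 4 mm thick along the rod, at local x = -28 mm, top edge 17 mm above the rod's axis.
- stamp: Wooden stamp 30 x 30 x 56 mm standing on the table beside the mould; origin at its underside; bystander.
- wood_rib: Wooden throwing rib 49 x 97 x 9 mm lying on the table beside the mould; bystander.
- clay_lump: Torn lump of clay 65 x 76 x 40 mm on the table beyond the stamp; bystander.
- plate (a point): Middle of the foot strip under the notched plate, in the mould's frame at (-28, 10, 60) mm. The plate's one notch, 18 mm wide and 20 mm deep, open at the top, takes the 10 mm stem. The plate is adjustable and set anew each time: the notch's middle is met at a bolt travel of 0.036 to 0.052, not measured, to be felt for. Over about 20 N at the ball (40 N on the plate) would bend it.
Not all that is in view belongs to the job. Of the things that look like the mould, the larger one is meant.

How it is judged (in metres and radians):
On the way, in this order (a step that is already met when the one before it is completed fails the run):
1. the bolt is slid across through the staple with its handle still raised (value of joint bolt above 0.03 m and value of joint handle below 1.1 rad), for 0.2 s.
2. the handle is turned down into the notch (value of joint bolt above 0.03 m and value of joint handle above 1.38 rad), for 0.2 s.
At the end, for the whole second after the job is handed in: The bolt is across (travel over 30 mm), its handle rests down in the notch (angle over 1.38 rad) and is still (all of step 2 and velocity of joint handle between -0.05 and 0.05 rad/s); the robot touches nothing.
It fails at once if the handle is pressed against the notched plate with more than 40 N (contact force between mould and keeper above 40 N).
It fails at once if a bystander is moved by more than 30 mm (distance of any of stamp, wood_rib, clay_lump from where it was at the start of the episode above 0.03 m).
It also fails if it takes over 72 s, if anything falls off the work surface, if the arm or the gripper's body presses on something with over 40 N, if the wrist force passes 120 N, or if a joint passes its speed limit or range.

## Working session

There is one attempt and no reset: what is moved stays moved. The work goes in short steps, Python scripts to look and compute and a tool call to move; the robot and the scene stay as the last step left them, time stands still between calls to the robot, and variables do not carry over. Pictures are saved under pics/ and viewed, and the job is handed in when it is done.

Besides the shell and the picture viewer there is one more tool, called as name([rows], argument=value, ...), one row to a line, values as JSON. play_rows: Moves the arm, as the interface text tells. Its arguments: {"type":"object","properties":{"rows":{"type":"array"},"squeeze":{"type":"number"}},"required":["rows"]}

```bash
ls; mkdir -p pics
python3 - <<'E'
from workcell import bot
import cv2,json
o=bot.get_obs(); print(o)
for n in ("scene","top"):
    p,d=bot.camera(n); cv2.imwrite(f"pics/{n}0.png",p); 
    import numpy as np; np.save(f"pics/{n}0.npy",d)
    print(n,bot.camera_model(n))
print(bot.camera_model("wrist"))
E
```

```text
pics
{'time': 0.0, 'q': array([-7.00152134e+01,  5.01202827e+00,  1.00331315e+01,  9.50990411e+01,
        1.45041538e-03,  8.99984146e+01]), 'qd': array([-0.01019499, -0.03318917, -0.00331966, -0.15367037,  0.03923645,
        0.04206767]), 'joint_efforts': array([ 1.40912889e-03, -5.20389426e+01,  4.64801002e+01,  1.62689510e-02,
        4.50229618e-05, -9.32594503e-06]), 'ee_pos': array([ 0.18790118, -0.51665997,  0.23056232]), 'tcp_rot': array([178.93227109,  89.92204856, 108.91864211]), 'wrist_force': array([-0.79097522, -0.41376902,  0.93033597]), 'torque': array([-0.03576292,  0.03563979,  0.00817583]), 'opening': 0.08538322778927672}
scene {'fx': 384.86716476789445, 'fy': 384.86716476789445, 'cx': 319.9102407797817, 'cy': 199.06844114726414, 'k1': 0.009051785198532558, 'origin': array([-0.11891212,  0.37413982,  0.71144406]), 'attitude': array([-132.7627955 ,    0.76382741, -119.44728843])}
top {'fx': 401.8674307611521, 'fy': 401.8674307611521, 'cx': 322.42408930349166, 'cy': 197.3510058938517, 'k1': -0.05995017506519455, 'origin': array([0.31335285, 0.0670961 , 0.9453627 ]), 'attitude': array([-171.8650045 ,    1.67535564,  -90.24993377])}
{'fx': 314.27045580031233, 'fy': 314.27045580031233, 'cx': 312.6505852135722, 'cy': 198.29760870133367, 'k1': -0.05216917888840796, 'mount': array([[-3.75696587e-04, -2.62578744e-01,  9.64910494e-01,
        -1.43653625e-01],
       [-1.14854941e-03, -9.64909813e-01, -2.62579006e-01,
         6.67952180e-02],
       [ 9.99999270e-01, -1.20689741e-03,  6.09286634e-05,
         2.45217484e-04],
       [ 0.00000000e+00,  0.00000000e+00,  0.00000000e+00,
         1.00000000e+00]])}
```

View pics/top0.png

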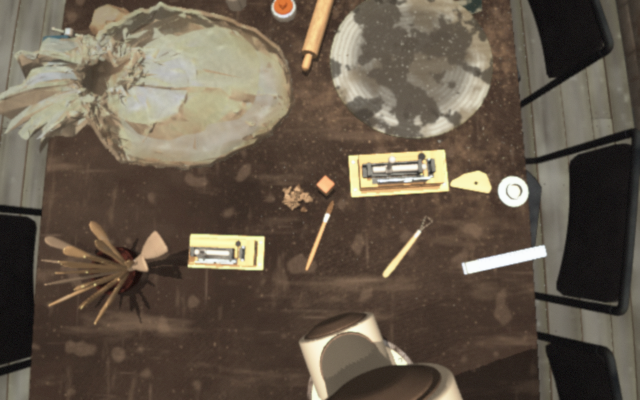

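View pics/scene0.png

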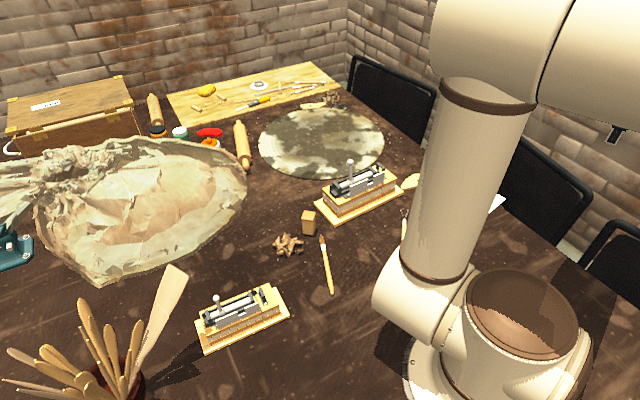

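Two mould-like things: one at top-view pixel (398,173) and one at (227,252). The first looks larger. I'll measure both and enlarge the crop.

```bash
cat > h.py <<'E'
import numpy as np, cv2
from scipy.spatial.transform import Rotation as R
from workcell import bot
def rotm(e): return R.from_euler('xyz',e,degrees=True).as_matrix()
def pose(n,obs=None):
    m=bot.camera_model(n)
    if n=="wrist":
        o=obs or bot.get_obs(); T=np.eye(4);T[:3,:3]=rotm(o['tcp_rot']);T[:3,3]=o['ee_pos']; T=T@m['mount']; return m,T[:3,:3],T[:3,3]
    return m,rotm(m['attitude']),np.array(m['origin'])
def rays(m,uv):
    uv=np.atleast_2d(np.float64(uv))
    K=np.array([[m['fx'],0,m['cx']],[0,m['fy'],m['cy']],[0,0,1]])
    p=cv2.undistortPoints(uv[:,None],K,np.array([m['k1'],0,0,0.]))[:,0]
    return np.c_[p,np.ones(len(p))]
def onplane(n,uv,z,obs=None):
    m,A,o=pose(n,obs); r=rays(m,uv)@A.T
    return o+r*((z-o[2])/r[:,2])[:,None]
def depthpt(n,uv,d,obs=None):
    m,A,o=pose(n,obs); r=rays(m,uv)
    dd=np.array([d[int(round(v)),int(round(u))] for u,v in np.atleast_2d(uv)])
    return o+(r*dd[:,None])@A.T
def proj(n,P,obs=None):
    m,A,o=pose(n,obs); p=(np.atleast_2d(P)-o)@A; s=p[:,:2]/p[:,2:]; s=s*(1+m['k1']*(s**2).sum(1,keepdims=True))
    return s*[m['fx'],m['fy']]+[m['cx'],m['cy']]
def tri(n1,uv1,n2,uv2):
    a=[];b=[]
    L=[]
    for n,uv in((n1,uv1),(n2,uv2)):
        m,A,o=pose(n); r=A@rays(m,uv)[0]; r/=np.linalg.norm(r); P=np.eye(3)-np.outer(r,r); a.append(P); b.append(P@o); L.append((o,r,P))
    x=np.linalg.solve(sum(a),sum(b)); return x,[np.linalg.norm(P@(x-o)) for o,r,P in L]
E
python3 - <<'E'
from h import *
d=np.load('pics/top0.npy'); im=cv2.imread('pics/top0.png')
h=cv2.cvtColor(im,cv2.COLOR_BGR2HSV)
m=cv2.inRange(h,(15,60,150),(35,255,255))
m=cv2.morphologyEx(m,cv2.MORPH_CLOSE,np.ones((9,9)))
for c in cv2.findContours(m,0,2)[0]:
    if cv2.contourArea(c)<300: continue
    b=cv2.boxPoints(cv2.minAreaRect(c)); P=onplane('top',b,0.012)
    print(b.round(1).tolist(),P.round(3).tolist(),[np.linalg.norm(P[i]-P[i-1]).round(3) for i in (1,2)])
cr=im[130:215,330:500]; cv2.imwrite('pics/c1.png',cv2.resize(cr,None,fx=4,fy=4,interpolation=cv2.INTER_CUBIC))
s=cv2.imread('pics/scene0.png')[145:230,305:425]; cv2.imwrite('pics/c2.png',cv2.resize(s,None,fx=6,fy=6,interpolation=cv2.INTER_CUBIC))
E
```

```text
[[293.6000061035156, 344.3999938964844], [376.6000061035156, 313.29998779296875], [398.70001220703125, 372.1000061035156], [315.70001220703125, 403.20001220703125]] [[0.113, 0.16, 0.012], [0.181, -0.027, 0.012], [0.052, -0.074, 0.012], [-0.015, 0.111, 0.012]] [np.float64(0.2), np.float64(0.137)]
[[187.8000030517578, 267.20001220703125], [189.0, 233.0], [264.6000061035156, 235.6999969482422], [263.3999938964844, 269.8999938964844]] [[0.285, 0.409, 0.012], [0.365, 0.409, 0.012], [0.358, 0.229, 0.012], [0.279, 0.231, 0.012]] [np.float64(0.08), np.float64(0.18)]
[[125.0, 260.0], [154.5, 230.5], [170.5, 246.5], [141.0, 276.0]] [[0.301, 0.562, 0.012], [0.371, 0.493, 0.012], [0.333, 0.452, 0.012], [0.264, 0.521, 0.012]] [np.float64(0.098), np.float64(0.056)]
[[380.6000061035156, 274.5], [417.5, 225.39999389648438], [423.3999938964844, 229.8000030517578], [386.6000061035156, 278.8999938964844]] [[0.268, -0.038, 0.012], [0.38, -0.126, 0.012], [0.369, -0.14, 0.012], [0.258, -0.052, 0.012]] [np.float64(0.142), np.float64(0.017)]
[[279.5, 191.0], [303.20001220703125, 180.5], [311.70001220703125,
[... 1421 characters left out ...]
23706055]] [[0.927, 0.735, 0.012], [0.997, 0.638, 0.012], [0.936, 0.594, 0.012], [0.867, 0.69, 0.012]] [np.float64(0.12), np.float64(0.075)]
[[409.8999938964844, 2.5999999046325684], [418.70001220703125, -17.600000381469727], [478.5, 8.5], [469.70001220703125, 28.700000762939453]] [[0.947, -0.132, 0.012], [1.005, -0.157, 0.012], [0.93, -0.306, 0.012], [0.873, -0.279, 0.012]] [np.float64(0.064), np.float64(0.167)]
[[296.6000061035156, 66.5], [317.29998779296875, -4.300000190734863], [332.29998779296875, 0.10000000149011612], [311.6000061035156, 70.9000015258789]] [[0.776, 0.157, 0.012], [0.971, 0.105, 0.012], [0.958, 0.066, 0.012], [0.763, 0.119, 0.012]] [np.float64(0.202), np.float64(0.041)]
```

View pics/c1.png

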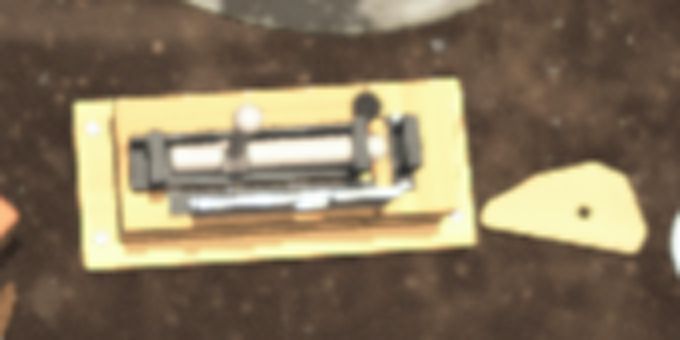

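View pics/c2.png

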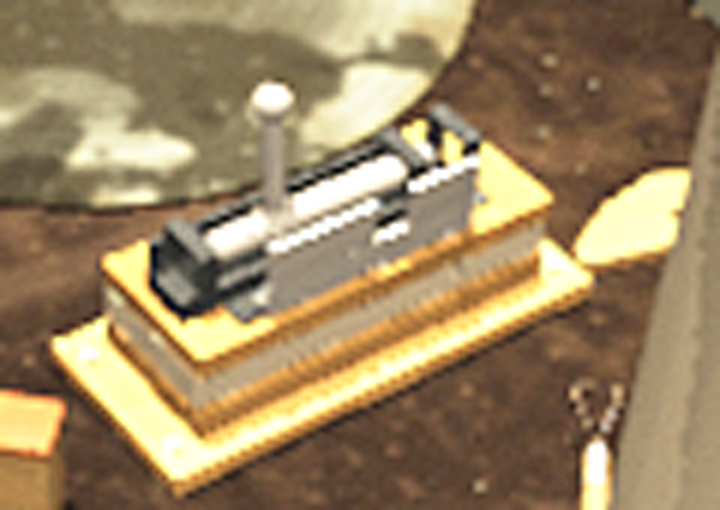

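Crop check: board at top pixels ≈(348,155)–(449,191), stamp at (325,185) beside it and rib at (471,182). Ball at top (392,159.5), scene (350,161.7). Now measure these.

Run:
```python
from h import *
c=np.array([[74,101],[458,79],[476,243],[86,270]])/4+[330,130]-0.375
for z in (0.01,0.012):
    P=onplane('top',c,z); print(P.round(4).tolist(),[np.linalg.norm(P[i]-P[i-1]).round(4) for i in range(4)],P.mean(0))
v=P[0]-P[1]+P[3]-P[2]; print('yaw',np.degrees(np.arctan2(-v[0],v[1])))
v=P[0]-P[3]+P[1]-P[2]; print('yaw',np.degrees(np.arctan2(v[1],v[0])))
print('ball',tri('top',np.array([248,118])/4+[330,130]-.375,'scene',np.array([271,100])/6+[305,145]-.4))
d=np.load('pics/top0.npy')
print(depthpt('top',[[350,157],[365,189],[360,165],[395,190],[300,300]],d).round(4))
# top of mould corners
```

```text
[[0.5491, 0.0321, 0.01], [0.5604, -0.1972, 0.01], [0.4613, -0.2029, 0.01], [0.4472, 0.0264, 0.01]] [np.float64(0.102), np.float64(0.2296), np.float64(0.0993), np.float64(0.2298)] [ 0.50449154 -0.08541301  0.01      ]
[[0.5486, 0.0322, 0.012], [0.5599, -0.1967, 0.012], [0.4609, -0.2024, 0.012], [0.4469, 0.0265, 0.012]] [np.float64(0.1018), np.float64(0.2291), np.float64(0.0991), np.float64(0.2293)] [ 0.50408285 -0.08508691  0.012     ]
yaw 3.1711982594987624
yaw 3.223492320972291
ball (array([ 0.50616775, -0.05282626,  0.13906812]), [np.float64(0.00091869716237955), np.float64(0.000918697162379591)])
[[ 0.543   0.0278  0.0134]
 [ 0.4635 -0.0051  0.0267]
 [ 0.5122  0.0078  0.063 ]
 [ 0.4633 -0.0769  0.0098]
 [ 0.21    0.1469  0.0008]]
```

Larger mould: board measures 229 x 100 mm, matching 230 x 100; the other is 180 x 80. Mould is at ≈(0.504,-0.085), yaw ≈3.2°, handle upright, with the ball triangulated at z=0.139 (expected 0.140). Next I compute the tool axes and the approach.

```bash
cat >> h.py <<'E'
MO=np.array([0.5043,-0.0852,0]); YAW=3.2
MR=R.from_euler('z',YAW,degrees=True).as_matrix()
def loc(P): return (np.asarray(P)-MO)@MR
def wor(p): return MO+MR@np.asarray(p)
def plan(target,obs=None):
    o=obs or bot.get_obs(); A=rotm(o['tcp_rot'])
    ang=np.degrees(np.arctan2(*[ (MR[:,1]@A[:,k]) for k in (1,2)]))
    # turn t about tool x making tool z parallel ±mould y
    t=[(-ang+90)%180-90]
    print('tool axes',A.round(3).tolist(),'shift cm',((np.asarray(target)-o['ee_pos'])@A*100).round(2),'zy angle',ang, 'tcp',o['ee_pos'].round(4),'F',o['wrist_force'].round(2),'open',round(o['opening'],4),'t',o['time'], 'q',o['q'].round(1))
E
python3 - <<'E'
from h import *
plan([0.46,-0.07,0.231])
E
```

```text
tool axes [[-0.0, 0.94, 0.342], [0.001, 0.342, -0.94], [-1.0, -0.0, -0.001]] shift cm [  0.    40.84 -32.68] zy angle 163.21786373323118 tcp [ 0.1879 -0.5167  0.2306] F [ 0.29 -0.38  0.36] open 0.0857 t 0.1 q [-70.    5.   10.   95.1  -0.   90. ]
```

play_rows([
  [[0,3.4,-2.7],1.4,8.5],
  [[0,6.8,-5.4],2.8,8.5],
  [[0,10.2,-8.2],4.2,8.5],
  [[0,13.6,-10.9],5.6,8.5],
  [[0,17,-13.6],7,8.5],
  [[0,20.4,-16.3],8.4,8.5],
  [[0,23.8,-19],9.8,8.5],
  [[0,27.2,-21.8],11.2,8.5],
  [[0,30.6,-24.5],12.6,8.5],
  [[0,34,-27.2],14,8.5],
  [[0,37.4,-30],15.4,8.5],
  [[0,40.8,-32.7],16.8,8.5],
])

```text
time: 1.1
ee_pos: [0.4482, -0.0876, 0.2312]
tcp_rot: [43.8, 90.0, -43.1]
wrist_force: [-0.1, -1.3, -0.6]
opening: 0.0852
```

play_rows([
  [[0,0,0],0,8.5],
  [[0,0,0],0,8.5],
  [[0,0,0],0,8.5],
])

```text
time: 1.35
ee_pos: [0.4476, -0.0896, 0.231]
tcp_rot: [-87.8, 89.9, -174.5]
wrist_force: [0.2, -0.5, -0.8]
opening: 0.0852
```

Run:
```python
from h import *
plan([0.506,-0.0528,0.20])
o=bot.get_obs(); p,d=bot.camera('wrist'); cv2.imwrite('pics/w1.png',p); np.save('pics/w1.npy',d)
import pickle; pickle.dump(o,open('pics/w1.pkl','wb'))
```

```text
tool axes [[-0.001, 0.998, 0.057], [-0.0, 0.057, -0.998], [-1.0, -0.001, 0.0]] shift cm [ 3.09  6.04 -3.34] zy angle 179.93911643374216 tcp [ 0.4476 -0.0896  0.231 ] F [ 0.19 -0.46 -0.78] open 0.0852 t 1.35 q [-11.3  -7.7  -2.4  95.4  -0.  165.4]
```

View pics/w1.png

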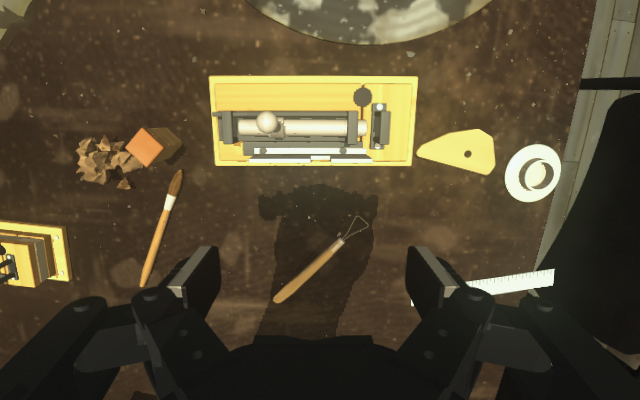

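Run:
```python
from h import *
im=cv2.imread('pics/w1.png')[70:172,203:423]; cv2.imwrite('pics/w1c.png',cv2.resize(im,None,fx=3.6,fy=3.6,interpolation=cv2.INTER_CUBIC))
```

```text
(no output)
```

View pics/w1c.png

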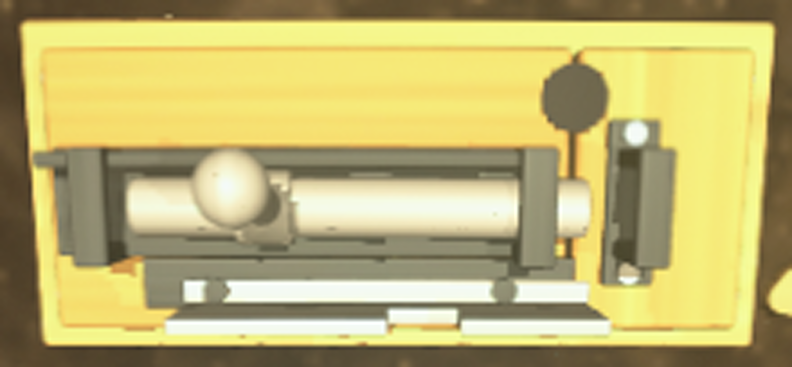

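The wrist view shows the ball at crop (230,188), and the notch is visible as a gap in the plate's top edge, crop columns 387–460, row 325. Compute.

Run:
```python
from h import *
import pickle; o=pickle.load(open('pics/w1.pkl','rb'))
f=lambda x:np.array(x)/3.6+[203,70]-.36
P=onplane('wrist',f([[167,326],[387,326],[460,326],[609,326]]),0.097,o)
print('plate top local',(loc(P)*1000).round(1).tolist())
B=onplane('wrist',f([[230,188]]),0.140,o); print('ball',B.round(4),(loc(B)*1000).round(1))
C=onplane('wrist',f([[22,22],[774,24],[752,345],[45,345]]),0.012,o);print('board',(loc(C)*1000).round(1).tolist(), (loc(C).mean(0)*1000).round(1))
```

```text
plate top local [[-30.6, 55.2, 97.0], [-30.6, 0.9, 97.0], [-30.6, -17.1, 97.0], [-30.6, -53.9, 97.0]]
ball [[ 0.5063 -0.0528  0.14  ]] [[  3.8  32.3 140. ]]
board [[50.2, 112.4, 12.0], [49.6, -116.3, 12.0], [-49.1, -117.0, 12.0], [-49.1, 112.7, 12.0]] [ 0.4 -2.1 12. ]
```

Notch gap is 18 mm wide (as specified), about 40 mm from the ball along the rod. The ball agrees with triangulation to 1 mm. Moving over it and down.

play_rows([
  [[0,2,-1.1],0,8.5],
  [[0,4,-2.2],0,8.5],
  [[0,6,-3.3],0,8.5],
  [[0,6,-3.3],0,8.5],
  [[2,6,-3.3],0,8.5],
  [[4.5,6,-3.3],0,8.5],
  [[7,6,-3.3],0,7],
  [[9,6,-3.3],0,6],
  [[10.2,6,-3.3],0,5],
  [[10.8,6,-3.3],0,4],
  [[10.8,6,-3.3],0,4],
  [[10.8,6,-3.3],0,4],
], squeeze=20)

```text
time: 2.4
ee_pos: [0.506, -0.0539, 0.1243]
tcp_rot: [78.6, 89.9, -8.2]
wrist_force: [-0.2, 0.5, 0.5]
opening: 0.04
```

Run:
```python
from h import *
plan([0.5063,-0.0528,0.123])
p,d=bot.camera('wrist'); cv2.imwrite('pics/w2.png',p)
p,d=bot.camera('scene'); cv2.imwrite('pics/s2.png',cv2.resize(p[100:240,280:440],None,fx=4,fy=4))
```

```text
tool axes [[0.001, 0.998, 0.055], [-0.0, 0.055, -0.998], [-1.0, 0.001, 0.0]] shift cm [ 0.13  0.04 -0.11] zy angle -179.93870384006266 tcp [ 0.506  -0.0539  0.1243] F [-0.21  0.52  0.49] open 0.04 t 2.4 q [ -6.1  -1.5  -8.4  83.1  -0.  170.8]
```

View pics/w2.png

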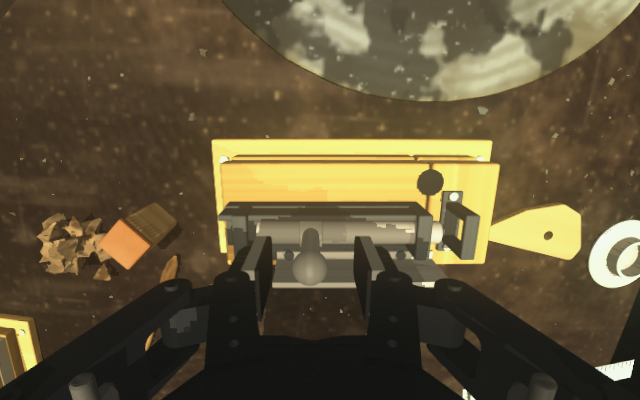

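View pics/s2.png

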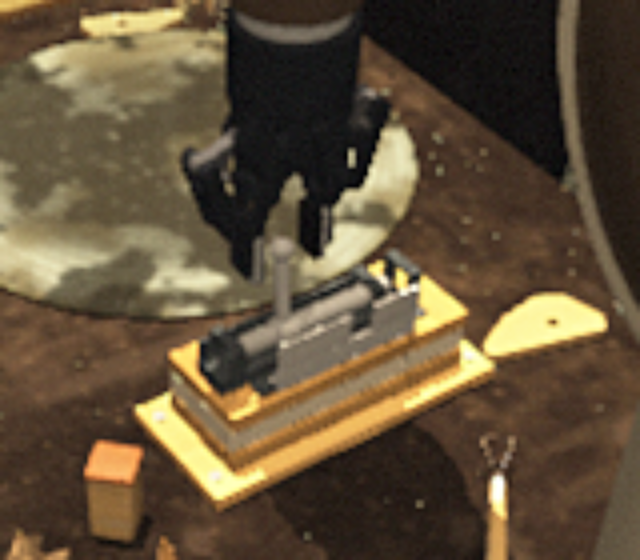

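Ball sits between the pads, centred. Closing, then sliding.

play_rows([
  [[0,0,0],0,3],
  [[0,0,0],0,2.2],
  [[0,0,0],0,1.8],
  [[0,0,0],0,1.4],
  [[0,0,0],0,1.2],
  [[0,0,0],0,1.2],
  [[0,0,0],0,1.2],
  [[0,0,0],0,1.2],
], squeeze=20)

```text
time: 3.17
ee_pos: [0.5061, -0.0533, 0.1237]
tcp_rot: [95.8, 90.0, 9.0]
wrist_force: [-0.6, 1.7, 4.9]
opening: 0.0138
```

play_rows([
  [[0,0,0.3],0,1.2],
  [[0,0,0.7],0,1.2],
  [[0,0,1.1],0,1.2],
  [[0,0,1.5],0,1.2],
  [[0,0,1.9],0,1.2],
  [[0,0,2.3],0,1.2],
  [[0,0,2.7],0,1.2],
  [[0,0,3.0],0,1.2],
  [[0,0,3.0],0,1.2],
  [[0,0,3.0],0,1.2],
])

```text
time: 4.0
ee_pos: [0.5077, -0.0836, 0.1237]
tcp_rot: [66.3, 89.9, -20.5]
wrist_force: [-0.4, -0.3, 5.6]
opening: 0.0144
```

Run:
```python
from h import *
plan([0.5063,-0.0528,0.123])
o=bot.get_obs(); print(loc(o['ee_pos']).round(4))
p,d=bot.camera('scene'); cv2.imwrite('pics/s3.png',cv2.resize(p[100:240,280:440],None,fx=4,fy=4))
```

```text
tool axes [[0.001, 0.998, 0.055], [-0.0, 0.055, -0.998], [-1.0, 0.001, 0.0]] shift cm [ 0.07  0.03 -3.08] zy angle -179.96885956815257 tcp [ 0.5077 -0.0836  0.1237] F [-0.43 -0.28  5.56] open 0.0144 t 4.0 q [ -9.3  -0.7  -7.7  83.   -0.  167.5]
[0.0035 0.0014 0.1237]
```

View pics/s3.png

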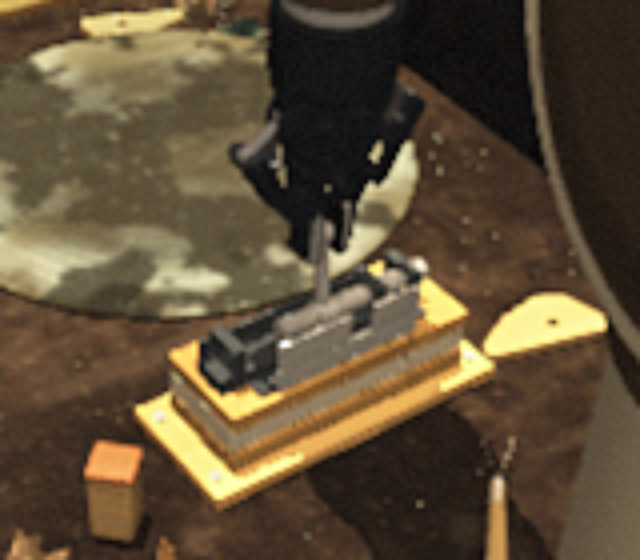

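The bolt has followed (nose now at the staple). The notch should be about 10 mm further. I check the rod's axis for the arc centre.

Run:
```python
from h import *
import pickle; o=pickle.load(open('pics/w1.pkl','rb'))
f=lambda x:np.array(x)/3.6+[203,70]-.36
P=onplane('wrist',f([[340,181],[340,235],[450,182],[450,235],[340,208],[450,208.5]]),0.080,o)
print((loc(P)*1000).round(1).tolist())
```

```text
[[3.8, 12.9, 80.0], [-9.7, 13.0, 80.0], [3.6, -15.0, 80.0], [-9.7, -15.2, 80.0], [-2.9, 13.0, 80.0], [-3.0, -15.1, 80.0]]
```

play_rows([
  [[0,0,0.3],0,1.2],
  [[0,0,0.6],0,1.2],
  [[0,0,0.9],0,1.2],
  [[0,0,1.0],0,1.2],
  [[0,0,1.0],0,1.2],
  [[0,0,1.0],0,1.2],
])

```text
time: 4.55
ee_pos: [0.5083, -0.0934, 0.1237]
tcp_rot: [86.3, 90.0, -0.5]
wrist_force: [0.5, 0.8, 5.5]
opening: 0.0145
```

Run:
```python
from h import *
f=lambda x:np.array(x)/4+[330,130]-.375
im=cv2.imread('pics/top0.png')
c=402; print(im[158:186,402].tolist())
P=onplane('top',f([[300,153],[220,157]]),0.080); print((loc(P)*1000).round(1).tolist())
P=onplane('top',f([[230,204],[360,195]]),0.097); print((loc(P)*1000).round(1).tolist())
P=onplane('top',f([[117,98],[446,80],[453,212],[123,231]]),0.060); print((loc(P)*1000).round(1).tolist())
```

```text
[[169, 239, 251], [167, 239, 251], [158, 228, 247], [144, 189, 214], [126, 144, 152], [82, 90, 93], [118, 131, 140], [200, 222, 230], [237, 247, 249], [248, 252, 251], [245, 252, 251], [225, 240, 245], [178, 199, 215], [117, 130, 139], [98, 107, 111], [127, 138, 143], [124, 137, 141], [109, 120, 129], [133, 143, 151], [145, 157, 160], [192, 201, 199], [235, 239, 236], [193, 200, 200], [123, 130, 135], [92, 107, 123], [90, 124, 157], [88, 130, 170], [76, 108, 141]]
[[-3.5, -3.3, 80.0], [-2.9, 40.6, 80.0]]
[[-32.4, 39.8, 97.0], [-32.0, -30.0, 97.0]]
[[38.9, 92.8, 60.0], [37.2, -93.3, 60.0], [-38.4, -89.3, 60.0], [-37.2, 95.1, 60.0]]
```

Both views put the rod axis at local x ≈ -3 mm (plate at ≈-31, same shift), so the mould origin is about 3 mm nearer and the handle leans back about 0.11 rad. I use an arc about that axis, stopping before the plate.

play_rows([
  [[-0.02,-0.35,0],0,1.2],
  [[-0.04,-0.7,0],0,1.2],
  [[0,-1.2,0],0,1.2],
  [[0.06,-1.7,0],0,1.2],
  [[0.22,-2.3,0],0,1.2],
  [[0.4,-2.9,0],0,1.2],
  [[0.65,-3.4,0],0,1.2],
  [[0.95,-3.95,0],0,1.2],
  [[1.1,-4.15,0],0,1.2],
  [[1.1,-4.15,0],0,1.2],
])

```text
time: 5.38
ee_pos: [0.4655, -0.0957, 0.1117]
tcp_rot: [-95.2, 89.9, 178.0]
wrist_force: [-1.9, 0.4, 3.7]
opening: 0.0141
```

Run:
```python
from h import *
plan([0.5063,-0.0528,0.123])
o=bot.get_obs(); print(loc(o['ee_pos']).round(4))
p,d=bot.camera('scene'); cv2.imwrite('pics/s4.png',cv2.resize(p[100:240,280:440],None,fx=4,fy=4))
```

```text
tool axes [[-0.001, 0.998, 0.055], [0.0, 0.055, -0.998], [-1.0, -0.001, -0.0]] shift cm [-1.13  4.31 -4.05] zy angle -179.96728785515722 tcp [ 0.4655 -0.0957  0.1117] F [-1.92  0.36  3.67] open 0.0141 t 5.3833 q [-11.6  -5.9 -13.9  82.   -0.  165.2]
[-0.0393 -0.0083  0.1117]
```

View pics/s4.png

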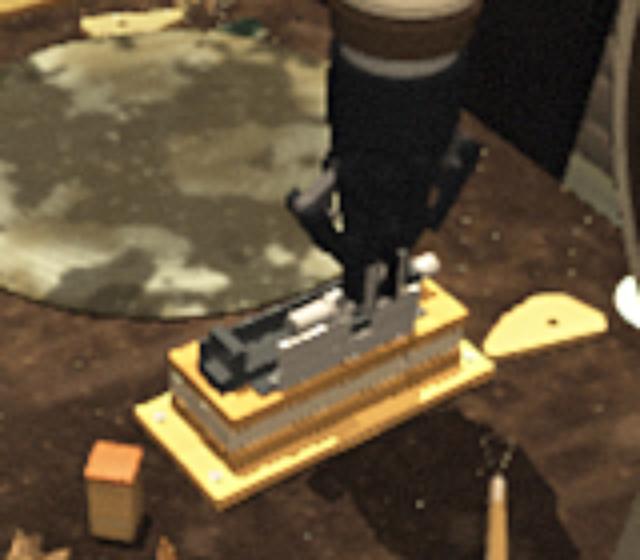

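play_rows([
  [[0.12,-0.15,0],0,1.2],
  [[0.25,-0.3,0],0,1.2],
  [[0.39,-0.46,0],0,1.2],
  [[0.53,-0.6,0],0,1.2],
  [[0.67,-0.74,0],0,1.2],
  [[0.8,-0.86,0],0,1.2],
  [[0.8,-0.86,0],0,1.2],
  [[0.8,-0.86,0],0,1.2],
])

```text
time: 6.1
ee_pos: [0.4578, -0.0961, 0.1041]
tcp_rot: [-95.0, 89.9, 178.2]
wrist_force: [-3.0, -0.2, 3.6]
opening: 0.0142
```

play_rows([
  [[0.07,-0.06,0],0,1.2],
  [[0.14,-0.11,0],0,1.2],
  [[0.21,-0.16,0],0,1.2],
  [[0.21,-0.16,0],0,1.2],
])

```text
time: 6.43
ee_pos: [0.4563, -0.0962, 0.1022]
tcp_rot: [-97.0, 90.0, 176.2]
wrist_force: [-3.9, 1.2, 5.5]
opening: 0.014
```

play_rows([
  [[0.07,-0.06,0],0,1.2],
  [[0.14,-0.12,0],0,1.2],
  [[0.21,-0.18,0],0,1.2],
  [[0.21,-0.18,0],0,1.2],
])

```text
time: 6.77
ee_pos: [0.4546, -0.0963, 0.1]
tcp_rot: [-113.1, 90.0, 160.0]
wrist_force: [-2.7, 0.5, 5.2]
opening: 0.014
```

Run:
```python
from h import *
o=bot.get_obs(); print(loc(o['ee_pos']).round(4),o['wrist_force'])
```

```text
[-0.0502 -0.0083  0.1   ] [-2.69075813  0.49315015  5.1675562 ]
```

play_rows([
  [[0.08,-0.06,0],0,1.2],
  [[0.17,-0.12,0],0,1.2],
  [[0.26,-0.18,0],0,1.2],
  [[0.35,-0.24,0],0,1.2],
  [[0.35,-0.24,0],0,1.2],
  [[0.35,-0.24,0],0,1.2],
])

```text
time: 7.27
ee_pos: [0.452, -0.0964, 0.0963]
tcp_rot: [-101.1, 90.0, 172.1]
wrist_force: [-2.5, 0.3, 1.5]
opening: 0.0143
```

Run:
```python
from h import *
o=bot.get_obs(); print(loc(o['ee_pos']).round(4),o['wrist_force'])
p,d=bot.camera('wrist'); cv2.imwrite('pics/w5.png',p)
p,d=bot.camera('scene'); cv2.imwrite('pics/s5.png',cv2.resize(p[130:210,330:420],None,fx=7,fy=7,interpolation=cv2.INTER_CUBIC))
```

```text
[-0.0528 -0.0083  0.0963] [-2.45520246  0.27133145  1.49710898]
```

View pics/w5.png

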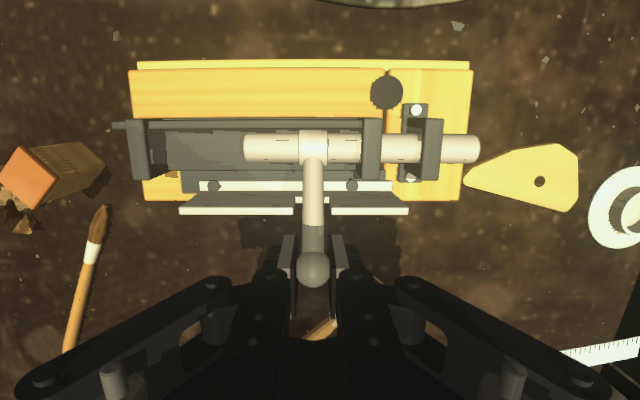

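View pics/s5.png

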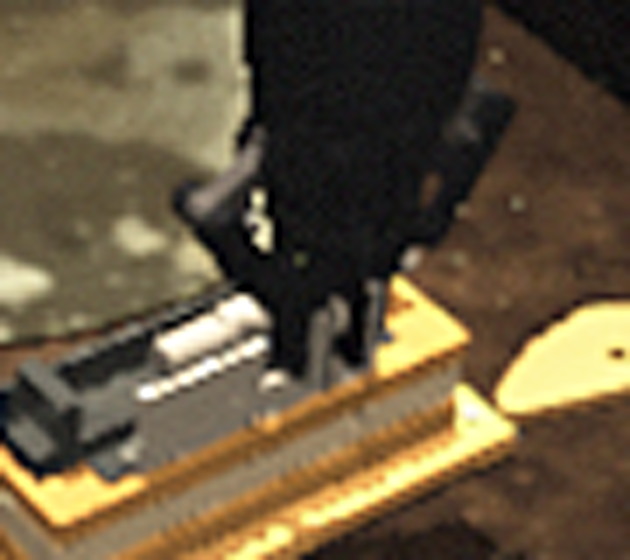

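Wrist view: the stem (column 313) lies midway in the notch gap (294–331) and has passed below the plate's edge with no force. Continuing down.

play_rows([
  [[0.2,-0.12,0],0,1.2],
  [[0.4,-0.23,0],0,1.2],
  [[0.62,-0.34,0],0,1.2],
  [[0.84,-0.46,0],0,1.2],
  [[1.05,-0.54,0],0,1.2],
  [[1.27,-0.62,0],0,1.2],
  [[1.48,-0.7,0],0,1.2],
  [[1.69,-0.77,0],0,1.2],
  [[1.69,-0.77,0],0,1.2],
  [[1.69,-0.77,0],0,1.2],
])

```text
time: 8.2
ee_pos: [0.4444, -0.0969, 0.0794]
tcp_rot: [-105.8, 90.0, 167.4]
wrist_force: [-1.5, 0.9, 0.9]
opening: 0.014
```

play_rows([
  [[0.15,-0.04,0],0,1.2],
  [[0.3,-0.07,0],0,1.2],
  [[0.45,-0.11,0],0,1.2],
  [[0.6,-0.13,0],0,1.2],
  [[0.75,-0.15,0],0,1.2],
  [[0.75,-0.15,0],0,1.2],
])

```text
time: 8.7
ee_pos: [0.4429, -0.0969, 0.0718]
tcp_rot: [-102.9, 90.0, 170.2]
wrist_force: [-2.6, 1.0, -0.3]
opening: 0.0137
```

Run:
```python
from h import *
o=bot.get_obs(); print(loc(o['ee_pos']).round(4),o['wrist_force'])
```

```text
[-0.062  -0.0083  0.0718] [-2.63490111  0.97480138 -0.2753543 ]
```

play_rows([
  [[0.08,-0.01,0],0,1.2],
  [[0.16,-0.02,0],0,1.2],
  [[0.24,-0.02,0],0,1.2],
  [[0.3,-0.02,0],0,1.2],
  [[0.3,-0.02,0],0,1.2],
])

```text
time: 9.12
ee_pos: [0.4425, -0.0969, 0.069]
tcp_rot: [-97.6, 90.0, 175.6]
wrist_force: [-4.3, 0.9, 1.6]
opening: 0.0139
```

play_rows([
  [[0.07,0,0],0,1.2],
  [[0.14,0,0],0,1.2],
  [[0.14,0,0],0,1.2],
])

```text
time: 9.37
ee_pos: [0.4425, -0.0969, 0.0675]
tcp_rot: [-95.8, 90.0, 177.4]
wrist_force: [-4.8, 1.3, 1.9]
opening: 0.0141
```

play_rows([
  [[0.06,0,0],0,1.2],
  [[0.12,0,0],0,1.2],
  [[0.12,0,0],0,1.2],
])

```text
time: 9.62
ee_pos: [0.4426, -0.0969, 0.0663]
tcp_rot: [-93.8, 90.0, 179.4]
wrist_force: [-4.4, 0.6, 0.5]
opening: 0.0143
```

play_rows([
  [[0.06,0,0],0,1.2],
  [[0.12,0,0],0,1.2],
  [[0.12,0,0],0,1.2],
])

```text
time: 9.87
ee_pos: [0.4425, -0.0969, 0.0651]
tcp_rot: [-94.7, 89.9, 178.5]
wrist_force: [-6.1, 1.3, 1.3]
opening: 0.0137
```

Run:
```python
from h import *
o=bot.get_obs(); print(loc(o['ee_pos']).round(4),o['wrist_force'])
p,d=bot.camera('wrist'); cv2.imwrite('pics/w6.png',p)
p,d=bot.camera('scene'); cv2.imwrite('pics/s6.png',cv2.resize(p[130:210,330:420],None,fx=7,fy=7,interpolation=cv2.INTER_CUBIC))
```

```text
[-0.0624 -0.0083  0.0651] [-6.09814163  1.30559586  1.25590351]
```

View pics/w6.png

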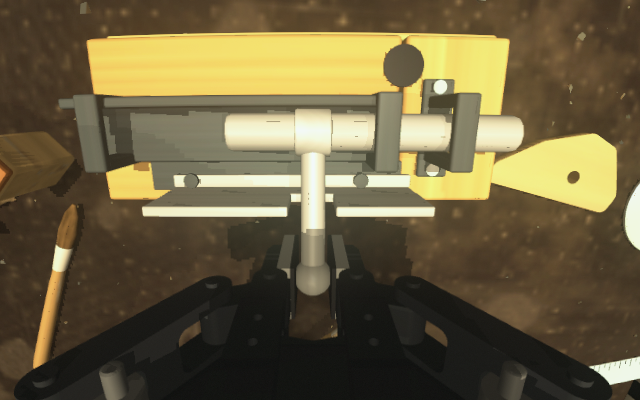

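View pics/s6.png

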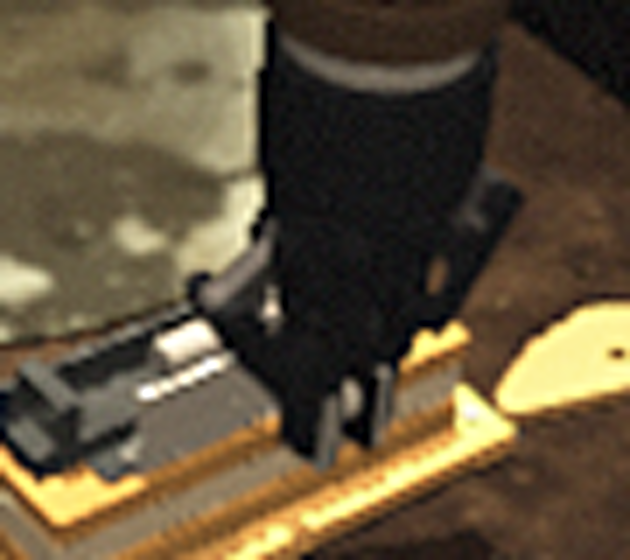

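play_rows([
  [[0.06,-0.05,0],0,1.2],
  [[0.12,-0.08,0],0,1.2],
  [[0.15,-0.08,0],0,1.2],
  [[0.15,-0.08,0],0,1.2],
])

```text
time: 10.3
ee_pos: [0.4423, -0.097, 0.0639]
tcp_rot: [89.4, 90.0, 2.6]
wrist_force: [-1.5, 0.6, 0.5]
opening: 0.0141
```

play_rows([
  [[0.06,0,0],0,1.2],
  [[0.12,0,0],0,1.2],
  [[0.15,0,0],0,1.2],
  [[0.15,0,0],0,1.2],
])

```text
time: 10.63
ee_pos: [0.4423, -0.097, 0.0624]
tcp_rot: [85.8, 90.0, -1.0]
wrist_force: [-0.8, 1.5, 0.5]
opening: 0.014
```

Run:
```python
from h import *
o=bot.get_obs(); print(loc(o['ee_pos']).round(4),o['wrist_force'])
u=proj('wrist',np.array([o['ee_pos']+[0,0,0.0161]]));print(u)
p,d=bot.camera('wrist'); cv2.imwrite('pics/w7.png',p[90:320,220:440])
for n in ('ball',):
  print(depthpt('wrist',[[313,278],[313,270],[313,285],[313,160],[313,190]],d,o).round(4))
```

```text
[-0.0626 -0.0083  0.0624] [-0.76087138  1.45187452  0.54215573]
[[312.38667299 267.45178789]]
[[ 0.4455 -0.0971  0.0935]
 [ 0.4479 -0.097   0.0914]
 [ 0.4429 -0.0972  0.0946]
 [ 0.4918 -0.0945  0.0876]
 [ 0.4804 -0.0952  0.0885]]
```

Depth shows the ball top at z≈0.095, so centre ≈0.087 and a≈1.46. Force stays near zero while I press, so the pads are now slipping on the ball. Open, back up and look.

play_rows([
  [[0,0,0],0,2],
  [[0,0,0],0,3],
  [[0,0,0],0,5],
  [[0,0,0],0,6],
  [[0,0,0],0,6],
  [[0,0,0],0,6],
  [[-1,0,0],0,6],
  [[-3,0,0],0,6],
  [[-5,0,0],0,6],
  [[-7,0,0],0,6],
  [[-7,0,0],0,6],
])

```text
time: 11.6
ee_pos: [0.4436, -0.0973, 0.137]
tcp_rot: [74.1, 89.7, -12.7]
wrist_force: [-0.1, 1.0, -0.2]
opening: 0.0595
```

Run:
```python
from h import *
import pickle
o=bot.get_obs(); print(loc(o['ee_pos']).round(4),o['wrist_force'],o['opening'])
p,d=bot.camera('wrist'); cv2.imwrite('pics/w8.png',p); np.save('pics/w8.npy',d); pickle.dump(o,open('pics/w8.pkl','wb'))
p,d=bot.camera('scene'); cv2.imwrite('pics/s8.png',cv2.resize(p[130:210,330:420],None,fx=7,fy=7,interpolation=cv2.INTER_CUBIC))
```

```text
[-0.0613 -0.0087  0.137 ] [-0.14571002  1.02824865 -0.17108133] 0.059537230148857596
```

View pics/w8.png

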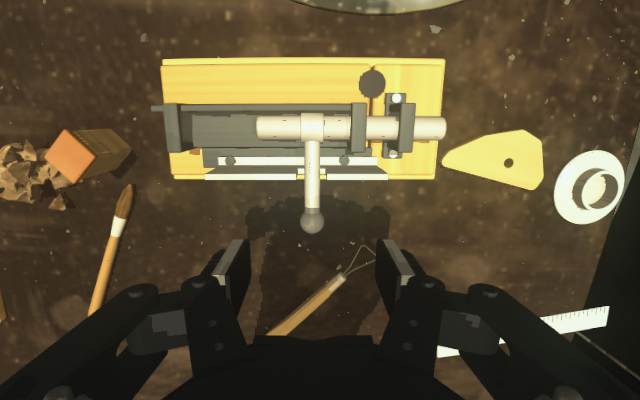

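View pics/s8.png

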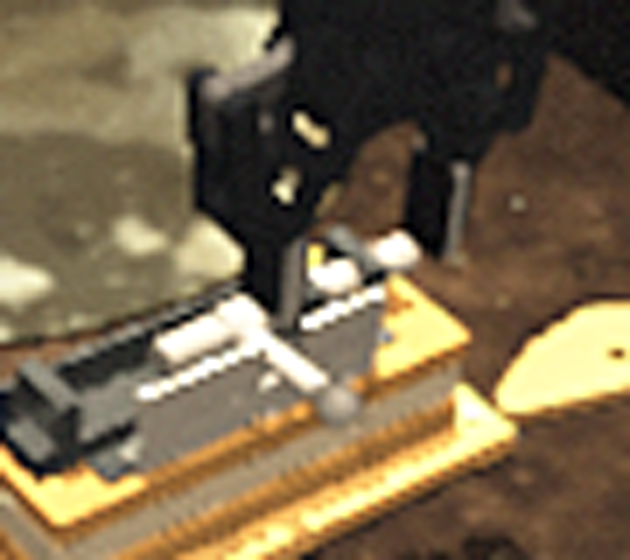

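Run:
```python
from h import *
import pickle
o=pickle.load(open('pics/w8.pkl','rb')); d=np.load('pics/w8.npy')
n0=bot.get_obs
print('o same',bot.get_obs()['ee_pos'],o['ee_pos'])
x,e=tri('wrist',[312.5,221.5],'scene',np.array([338,402])/7+[330,130]-.43); print('ball',x.round(4),(loc(x)*1000).round(1),e)
x,e=tri('wrist',[312.5,125.5],'scene',np.array([243,314])/7+[330,130]-.43); print('collar',x.round(4),(loc(x)*1000).round(1),e)
P=depthpt('wrist',[[312.5,v] for v in (118,122,126,130,150,160,170,180,190,200,212,216,220,224)],d,o);print((loc(P)*1000).round(1))
```

```text
o same [ 0.44259237 -0.09710321  0.13347398] [ 0.44363318 -0.09734317  0.13698921]
ball [ 0.4415 -0.0973  0.0846] [-63.3  -8.6  84.6] [np.float64(8.669564777670358e-05), np.float64(8.669564777671817e-05)]
collar [ 0.5011 -0.0954  0.0837] [ -3.7 -10.   83.7] [np.float64(0.0018393367567840022), np.float64(0.0018393367567839604)]
[[  3.   -8.9  87.6]
 [  0.7  -8.9  89.3]
 [ -1.5  -8.9  90.4]
 [ -3.9  -8.9  89.8]
 [-16.1  -8.9  86.8]
 [-22.3  -8.9  87.1]
 [-28.6  -8.9  86.9]
 [-34.7  -8.9  88.1]
 [-40.5  -8.9  90.9]
 [-47.1  -8.9  90. ]
 [-54.6  -8.8  91.3]
 [-57.   -8.8  92.2]
 [-59.   -8.8  94.1]
 [-61.9  -8.8  93.5]]
```

play_rows([
  [[-3,0,0],0,6],
  [[-6,0,0],0,6],
  [[-6,0,0],0,6],
  [[-6,0,0],0,6],
  [[-6,0,0],0,6],
  [[-6,0,0],0,6],
  [[-6,0,0],0,6],
  [[-6,0,0],0,6],
])

```text
time: 12.37
ee_pos: [0.4417, -0.0969, 0.1915]
tcp_rot: [-106.1, 89.9, 167.1]
wrist_force: [-0.4, -0.3, -0.2]
opening: 0.0601
```

Run:
```python
from h import *
import pickle
o=bot.get_obs(); print(o['ee_pos'],o['wrist_force'],o['opening'])
p,d=bot.camera('wrist'); cv2.imwrite('pics/w9.png',cv2.resize(p[60:260,200:430],None,fx=3.4,fy=3.4)); np.save('pics/w9.npy',d); pickle.dump(o,open('pics/w9.pkl','wb'))
p,d=bot.camera('scene'); cv2.imwrite('pics/s9.png',cv2.resize(p[130:210,330:420],None,fx=7,fy=7,interpolation=cv2.INTER_CUBIC))
print(bot.get_obs()['ee_pos'])
p,d=bot.camera('top'); cv2.imwrite('pics/t9.png',p)
```

```text
[ 0.44167026 -0.0969228   0.19145328] [-0.38785131 -0.32360789 -0.2001438 ] 0.06010176710499981
[ 0.44182527 -0.09695829  0.19185201]
```

View pics/w9.png

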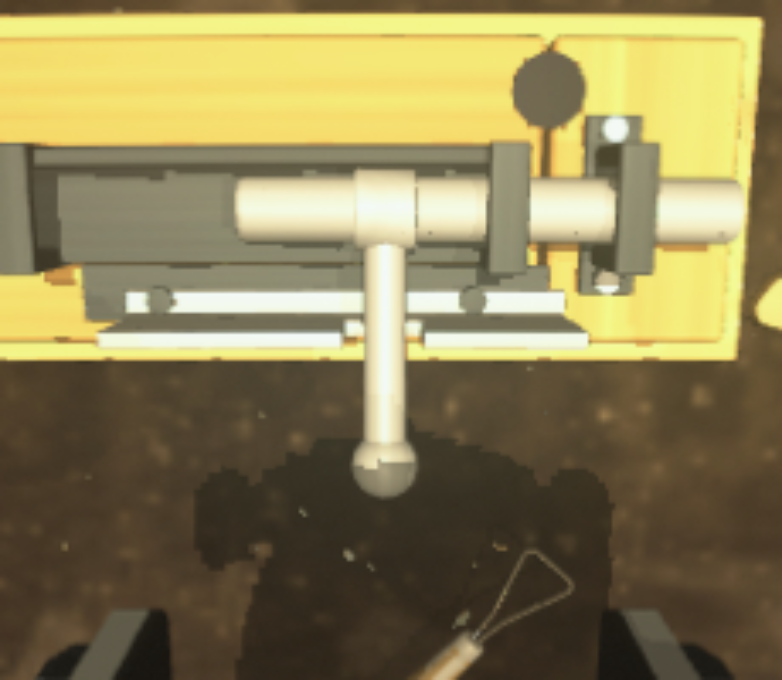

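View pics/s9.png

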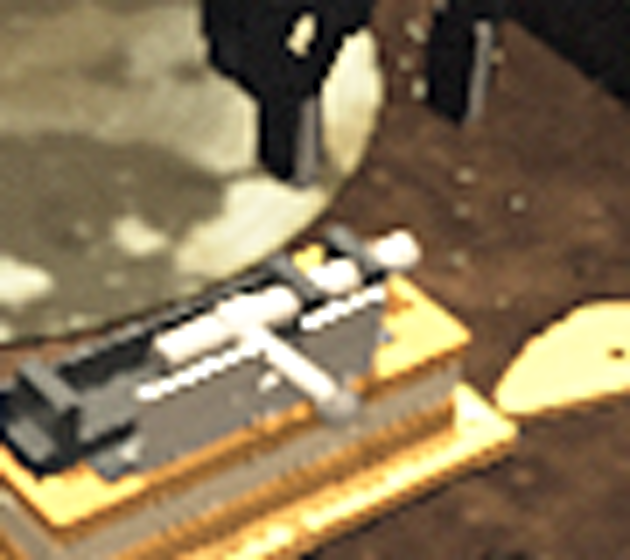

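View pics/t9.png

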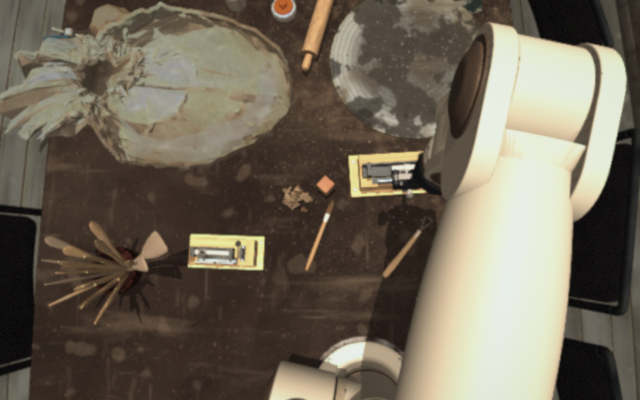

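Run:
```python
from h import *
import pickle
o=pickle.load(open('pics/w9.pkl','rb')); d=np.load('pics/w9.npy')
w=np.array([385,466])/3.4+[200,60]-.35
s=np.array([340,403])/7+[330,130]-.43
x,e=tri('wrist',w,'scene',s); print('ball',x.round(4),(loc(x)*1000).round(1),e)
m,A,oo=pose('wrist',o);
def prof(c,vs):
    P=np.mean([loc(depthpt('wrist',[[c+k,v] for v in vs],d,o)) for k in (-1,0,1)],0); return P
P=prof(w[0],range(136,186,3)); k=np.polyfit(P[:,0],P[:,2],1); print('stem slope a=',np.pi/2-np.arctan(-k[0]), 'z at axis',np.polyval(k,-.003))
P=prof(w[0],range(190,205,2)); print((P*1000).round(1)[:,[0,2]].tolist())
t=cv2.imread('pics/t9.png'); print((onplane('top',[[325,185]],0.056)).round(3))
```

```text
ball [ 0.4414 -0.0977  0.084 ] [-63.5  -8.9  84. ] [np.float64(0.0004363222117498386), np.float64(0.0004363222117498985)]
stem slope a= 1.4706029381213153 z at axis 0.0857404141059057
[[-56.1, 90.7], [-57.4, 91.9], [-58.8, 93.1], [-60.3, 93.4], [-61.8, 94.1], [-63.3, 94.5], [-65.1, 94.0], [-67.1, 92.8]]
[[0.469 0.087 0.056]]
```

The ball triangulates to z = 84.0 mm, which gives a ≈ 1.50, the notch bottom; the depth slope gives 1.47. The gripper is clear and the bystanders are where they were. Handing in.

Run:
```python
from workcell import bot
print(bot.job_done())
```

```text
the job is handed in; nothing more can be done
None
```

The mould is locked: the bolt is across through the staple and its handle is down at the bottom of the notch. I handed the job in at about 12.5 s; no verdict is reported.

**What I did:** I picked the larger mould by its measured board (229 x 100 mm, against 180 x 80 mm for the other). I gripped the ball at 20 N and slid the bolt 40 mm with the handle up. I took the notch's place from the wrist picture, where its gap measured 18 mm wide. I then turned the handle down in small steps while watching the wrist force. It dropped in at the first try, with no contact at the plate's edge and at most about 7.5 N at the wrist.

**Last checks:**
- **Handle angle:** the ball's centre triangulates at z = 84.0 mm, which gives about 1.50 rad. The slope of the stem in the depth picture gives 1.47 rad. Both are above the required 1.38.
- **Bolt and surroundings:** the pictures show the stem inside the notch and the bolt through the staple. By eye, the stamp, rib and clay lump have not moved; I did not measure them. The gripper was open and well clear.

**Disagreements:**
- The rod and plate measured about 3 mm nearer the robot than the board's outline suggested; I used the rod for the arc.
- The gripper read about 14 mm open on the 16 mm ball.
- I felt no clear stop at the notch bottom. The pads slipped on the ball over the last few mm, so the final angle rests on the pictures.

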